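# Hold the spring follower of the cheese press level with its mould

## Task

Take the wooden pestle out of its pine block, pass its thin end straight down through the guide hole in the crossbar of the little cheese press, and with it push the spring-loaded round follower down until its top is level with the rim of the steel mould, never driving it to the bottom. Hold it level for at least three seconds and finish still gripping the pestle and holding the follower there; do not let go. Leave the turquoise bowl, the measuring cup and the jar where they stand.

Things in the scene. Friction and masses are not known exactly. Their poses are not given: they have to be found in the camera images.
- pestle_handle (a point): Wooden pestle, loose, about 0.1 kg, 185 mm long overall, standing upright and thin end down in the hole of the pine block. This point is on its axis at the middle of its thick round handle (30 mm diameter, from 128 to 185 mm above the foot), 155 mm above the foot: the place to grip. z runs along the pestle, up from the foot.
- pestle_foot (a point): Centre of the flat lower end of the pestle. The thin round shaft is 18 mm in diameter from the foot up to 118 mm above it, then widens to the handle.
- pestle: The pestle as a whole; origin at the centre of its foot.
- block: Pine block, fixed, 90 x 90 x 45 mm high, with one upright round hole 22 mm wide and 35 mm deep in the middle of its top, in which the pestle stands (foot 10 mm above the ledge). Origin at the centre of its underside. Press and block may stand on either side, left or right.
- press: Cheese press, fixed: pine base 130 x 170 x 20 mm, on it a steel mould cup 90 mm across, two steel posts 144 mm apart and across them a wooden crossbar 55 x 170 mm, 12 mm thick, its top 137 mm above the ledge; the posts' caps reach 143 mm. Origin at the centre of the underside of the base, crossbar along its y axis; yaw varies.
- guide_hole (a point): Centre of the upper mouth of the round guide hole through the middle of the crossbar, 25 mm wide, 12 mm deep, axis upright, 137 mm above the ledge, straight above the centre of the follower.
- mould_rim (a point): Centre of the mouth of the steel mould cup, at the height of its rim, 80 mm above the ledge.
- follower_top (a point): Centre of the top of the follower: a solid round wooden piston, 77 mm across, standing 16 mm proud of the mould rim when unpressed (41 mm below the top of the crossbar). It slides straight down in the mould.
- follower (a joint): Travel of the follower in m: 0 unpressed (16 mm proud of the rim), 0.016 level with the rim, 0.030 bottomed. A spring pushes it back up: about 3 N to start it, 0.4 N more per mm, about 9.5 N at level and 15 N at the bottom.
- pinch_bowl: small turquoise ceramic bowl, 72 mm across, 34 mm high, between press and block; origin under its centre.
- measuring_cup: steel measuring cup, 68 mm across, 45 mm high, flat handle reaching 111 mm out from its centre along its x axis; between press and block; origin under its centre.
- jar: glass jar with steel lid, 84 mm across, 130 mm high, at the left side.
There are look-alikes about, which are no part of the job. Leave any red look-alike of the pestle alone.

How it is judged:
By the outcome, as a careful person would: the job done as asked, in the order asked, and still so for the second after the job is handed in, while the arm keeps its last pose, push and grip.
It also fails if it takes over 54 s, if anything falls off the work surface, if the arm or the gripper's body presses on something with over 40 N, if the wrist force passes 120 N, or if a joint passes its speed limit or range.

## Robot

A 7-joint arm with a two-finger parallel gripper is mounted at the origin on the work surface. World frame = base frame: x ahead of the robot, y to its left, z up, the work surface at z = 0. Lengths are in m, angles in rad, forces in N, time in s.
With the tool pointing down it reaches from about 0.4 to 0.85 m from the base axis. Payload 4.5 kg.
Tool frame: the origin (TCP) lies at the very end of the fingers, on their centre line; the grasp point (between the pads) lies 19 mm behind it; z points along the fingers, y is the line along which they close (so a half turn about z gives the same grasp; the last joint's range is limited). The gripper opens to 85 mm and grips with 20 to 120 N. Pads are 22 mm wide; open, the fingers measure 114 mm over their backs; the gripper's body (76 mm by 85 mm) begins 54 mm behind the grasp point. The pads swing forward as they close: fully open they stand 13 mm farther back than shut.
Start: joints at [-1.235, 0.689, -0.195, 1.565, 0.157, 0.902, -0.215], TCP at [0.186, 0.597, 0.231] pointing down, gripper open.
Joint ranges: [-3.01, 3.01], [-0.46, 2.08], [-1.47, 1.51], [0.13, 2.56], [-1, 4.14], [0.04, 2.09], [-2.66, 2.66]. Speed limits (rad/s): [2.57, 2.57, 3.14, 3.14, 3.14, 3.14, 3.14].

## Interface

Orientations are given as a unit quaternion [x, y, z, w].
In Python, from bench import r gives the robot as it stands. Calls block until the motion is done:
- r.move_to(position, orientation): joint-space move of the TCP to a pose.
- r.servo_line(position, orientation=None, max_speed=0.15, f_stop=None): straight line of the TCP; orientation=None keeps the orientation; max_speed is the mean speed in m/s. With f_stop (N) it stops when the force on the tool has changed by that much, and returns True; else False.
- r.goto_joints(angles): joint-space move.
- r.release() and r.gripper_close(f_grip=None): open the fingers fully, or close them until they stop; f_grip is the grip in N (None keeps the last).
- r.pause(seconds).
- r.inverse_kinematics(position, orientation): joint angles nearest the present ones, or None.
- r.get_obs(): the state.
- r.read_camera(name): name is "side" or "top"; returns the picture (480x640x3 uint8, red, green, blue); there is no depth.
- r.camera_info(name): a dict with "fov_y" (degrees; the focal length in pixels is half the picture's height over the tangent of half this angle, whatever the lens; pixels are square), "cx", "cy" (the principal point, pixels), "k1" (the pictures are not rectified: a ray, as slopes to the right and down, at radius r is drawn at 1 + k1 r^2 times it, then the intrinsics apply), "R" (3x3) and "t" (3): a world point X has camera coordinates R X + t. Camera axes: x right, y down, z forward; pixel columns grow to the right and rows downward; lengths in m; the calibration is good to about 2 mm. A picture is of the moment at which its call begins. camera_info takes no time and is no camera call.
A pose or a line that the arm cannot do raises r.PlanningError and nothing moves.
- r.finish_job(): hands the job in; it is judged then, once.
Trained networks look in the newest picture that a camera, given by its name, has taken for a name from the list of things; names that differ only in an ending like _2 or _b are one class to them, and where a whole thing is asked for, a point or a joint stands for the part that bears it (a point fixed in the world has none). Each returns a list of dicts, best first, with "score" (0 to 1); they miss things now and then, are a little off and sometimes report something else, mostly with a low value. They report only what shows in the picture. A call takes as long as a camera call. They do not tell look-alikes from the thing itself.
- r.recognise(camera, query): "location" ([column, row] in pixels, amid what is visible of it).
- r.cut_out(camera, query): "region" (480x640 bool, what is visible of it) and "location" ([column, row] in pixels, amid what is visible of it).
- r.spot_point(camera, query): "location" ([column, row] in pixels: a listed point, or the origin of a listed thing).
The state is a dict: "t": time; "joints": joint angles; "joint_vel": joint speeds; "joint_torque": joint torques, N m; "tool_pos": TCP position; "eef_rot": TCP orientation; "contact_force": force on the tool from outside, world axes, zero at the start; "moment": the same for the moment, N m; "grip_width": opening from 0.0 (shut) to 1.0 (fully open); "finger_force": force on a finger pad.
Only numpy, scipy, OpenCV 4.12 (cv2) and the standard library are available. Lean on these libraries where they do the work, as an engineer would, in place of code of your own. Each camera call takes 0.05 s, during which the arm holds its last target. There are 200 camera calls.

## Working session

There is one attempt and no reset: what is moved stays moved. The work goes in short steps, each a Python script; the robot and the scene stay as the last script left them, time stands still between calls to the robot, and variables do not carry over. Pictures are saved under pics/ and viewed, at most 10 in all, crops included, and the job is handed in when it is done.

```bash
mkdir -p pics
cat > h.py <<'E'
import numpy as np, cv2
from bench import r
def K(n):
    c=r.camera_info(n); f=240/np.tan(np.radians(c["fov_y"])/2)
    return c,f,np.array(c["R"]),np.array(c["t"])
def ray(n,px):
    c,f,R,t=K(n); d=np.array([(px[0]-c["cx"])/f,(px[1]-c["cy"])/f]); u=d.copy()
    for _ in range(30): u=d/(1+c["k1"]*(u@u))
    return -R.T@t, R.T@np.array([u[0],u[1],1])
def atz(n,px,z):
    o,d=ray(n,px); return o+d*(z-o[2])/d[2]
def tri(p,q):
    o1,d1=ray("side",p);o2,d2=ray("top",q)
    s=np.linalg.lstsq(np.c_[d1,-d2],o2-o1,rcond=None)[0]
    a,b=o1+s[0]*d1,o2+s[1]*d2
    return (a+b)/2,np.linalg.norm(a-b)
def proj(n,X):
    c,f,R,t=K(n); p=R@np.array(X)+t; u=p[:2]/p[2]; u=u*(1+c["k1"]*(u@u)); return u*f+[c["cx"],c["cy"]]
def save(n,name,crop=None,s=1):
    im=r.read_camera(n)[:,:,::-1]
    if crop: x0,y0,x1,y1=crop; im=im[y0:y1,x0:x1]
    cv2.imwrite("pics/"+name,cv2.resize(im,None,fx=s,fy=s,interpolation=cv2.INTER_CUBIC))
E
python3 - <<'E'
from h import *
np.set_printoptions(precision=3,suppress=True)
for n in("side","top"):
    save(n,n+"0.png"); print(n,-K(n)[2].T@K(n)[3],r.camera_info(n)["fov_y"])
    for q in("pestle_handle","pestle_foot","block","guide_hole","mould_rim","follower_top","press","pinch_bowl","measuring_cup","jar"):
        print(q,[(np.round(d["location"],1).tolist(),round(d["score"],2)) for d in r.spot_point(n,q)[:4]])
print(r.get_obs())
E
```

```text
side [ 0.098 -0.483  0.808] 51.95078121595248
pestle_handle [([493.9, 375.7], 0.93), ([426.0, 336.4], 0.89), ([472.4, 307.0], 0.61), ([410.1, 393.2], 0.27)]
pestle_foot [([469.9, 429.7], 0.9), ([455.6, 354.5], 0.78), ([411.7, 393.0], 0.71), ([376.8, 305.2], 0.24)]
block [([412.3, 394.7], 0.71)]
guide_hole [([275.7, 229.5], 0.73)]
mould_rim [([275.7, 251.7], 0.91), ([278.9, 280.2], 0.71), ([232.3, 198.5], 0.42)]
follower_top [([278.0, 247.2], 0.54)]
press [([278.6, 279.3], 0.95)]
pinch_bowl [([335.7, 328.0], 0.78)]
measuring_cup [([379.3, 304.6], 0.88)]
jar [([234.4, 197.9], 0.57)]
top [0.381 0.127 1.403] 52.98752451696512
pestle_handle [([491.0, 225.7], 0.72), ([451.3, 238.4], 0.61), ([443.4, 196.9], 0.5)]
pestle_foot [([432.4, 211.9], 0.62), ([473.5, 233.5], 0.6), ([439.0, 241.8], 0.54)]
block [([438.2, 246.7], 0.76)]
guide_hole [([305.9, 260.5], 0.93), ([308.0, 261.3], 0.66), ([365.6, 220.6], 0.43), ([439.7, 245.3], 0.35)]
mould_rim [([304.8, 260.0], 0.75)]
follower_top []
press [([307.4, 265.0], 0.92)]
pinch_bowl [([372.8, 256.3], 0.88)]
measuring_cup [([364.9, 221.4], 0.6)]
jar [([194.7, 249.6], 0.76)]
{'t': 1.1, 'joints': array([-1.235,  0.689, -0.195,  1.565,  0.157,  0.903, -0.215]), 'joint_vel': array([ 0.002, -0.   ,  0.001,  0.   ,  0.   , -0.001,  0.001]), 'joint_torque': array([ -0.   , -53.955,  -1.267, -15.889,   0.01 ,   0.002,  -0.   ]), 'tool_pos': array([0.186, 0.597, 0.231]), 'eef_rot': array([0.15 , 0.989, 0.   , 0.   ]), 'contact_force': array([-0.155,  0.596, -0.239]), 'moment': array([-0.017,  0.018, -0.012]), 'finger_force': 0.0, 'grip_width': 1.000350520448945}
```

View pics/side0.png

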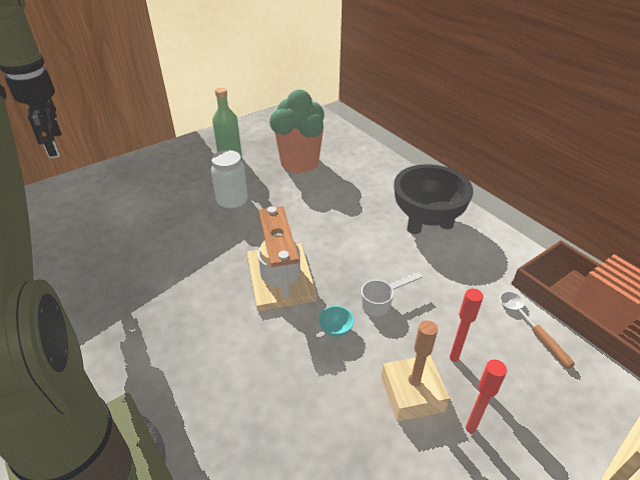

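View pics/top0.png

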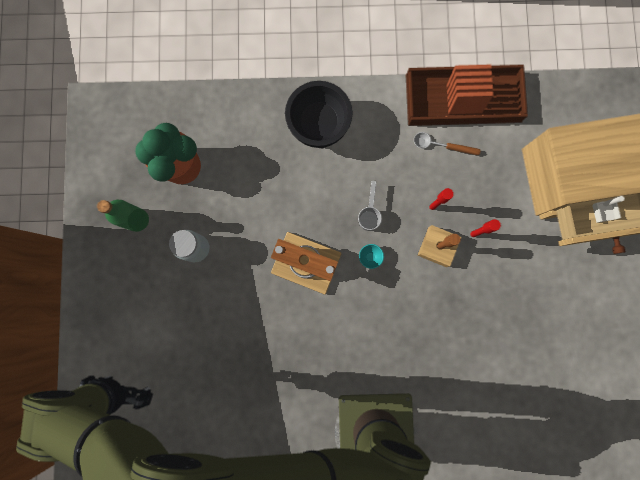

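The side view shows the wooden pestle in the pine block (handle ~(426,336)). Two red look-alikes stand at (493,376) and (472,307), to be left alone. In the top view the wooden handle is at (451,238) and the reds are at (491,226) and (443,197). The press's guide hole is at side (277,231) and top (305,260). Next I'll confirm with one crop and compute positions.

Run:
```python
from h import *
np.set_printoptions(precision=4,suppress=True)
a=r.read_camera("side");b=r.read_camera("top")
A=cv2.resize(a[270:440,360:530],(400,400),interpolation=cv2.INTER_CUBIC)
B=cv2.resize(b[180:280,400:500],(400,400),interpolation=cv2.INTER_CUBIC)
C=cv2.resize(a[200:260,240:320],(400,300),interpolation=cv2.INTER_CUBIC); D=cv2.resize(b[225:300,265:345],(400,300),interpolation=cv2.INTER_CUBIC)
cv2.imwrite("pics/crop1.png",cv2.resize(np.vstack([np.hstack([A,B]),np.hstack([C,D])])[:,:,::-1],(686,600)))
print("handle",tri((426,336.4),(451.3,238.4)),atz("side",(426,336.4),.165),atz("top",(451.3,238.4),.165))
print("block",atz("side",(412.3,394.7),0),atz("top",(438.2,246.7),0))
print("hole",tri((275.7,229.5),(305.9,260.5)),atz("side",(275.7,229.5),.137),atz("top",(305.9,260.5),.137))
print("press",atz("side",(278.6,279.3),0),atz("top",(307.4,265),0))
print("red",tri((493.9,375.7),(491,225.7)),tri((472.4,307),(443.4,196.9)))
print("rim",atz("side",(275.7,251.7),.08),atz("top",(304.8,260),.08))
for q,s,t in(("bowl",(335.7,328),(372.8,256.3)),("cup",(379.3,304.6),(364.9,221.4)),("jar",(234.4,197.9),(194.7,249.6))): print(q,atz("side",s,0),atz("top",t,0))
print("caps",[atz("top",p,.143) for p in((278.5,250),(330,269))])
```

```text
handle (array([ 0.5216, -0.1972,  0.1661]), np.float64(0.001799794857929845)) [ 0.5215 -0.1963  0.165 ] [ 0.5224 -0.1981  0.165 ]
block [ 0.5166 -0.2008  0.    ] [ 0.5179 -0.2018  0.    ]
hole (array([0.4756, 0.1801, 0.1507]), np.float64(0.0017828632881022708)) [0.4827 0.1943 0.137 ] [0.4775 0.1803 0.137 ]
press [0.4751 0.1844 0.    ] [0.4747 0.1819 0.    ]
red (array([ 0.5544, -0.3053,  0.1598]), np.float64(0.0026508023066898465)) (array([ 0.6381, -0.1903,  0.1498]), np.float64(0.007749667142097031))
rim [0.4765 0.1904 0.08  ] [0.4833 0.1856 0.08  ]
bowl [0.4959 0.0009 0.    ] [ 0.4949 -0.0097  0.    ]
cup [ 0.6093 -0.0044  0.    ] [0.5986 0.0096 0.    ]
jar [0.541  0.5076 0.    ] [0.5288 0.511  0.    ]
caps [array([0.5067, 0.2514, 0.143 ]), array([0.453 , 0.1174, 0.143 ])]
```

View pics/crop1.png

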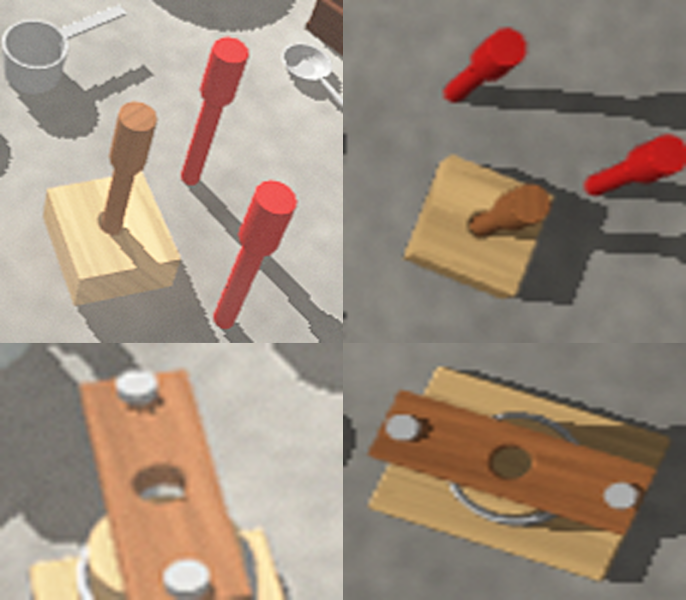

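The crop confirms that the brown wooden pestle stands in the pine block's hole and both red ones stand free. I'll approach with the fingers closing along the (1,1) diagonal, clear of the reds at +x and −y.

```bash
cat >> h.py <<'E'
def q(adeg): a=np.radians(adeg); return [np.cos(a),np.sin(a),0,0]
Q=q(67.5)
E
python3 - <<'E'
from h import *
np.set_printoptions(precision=4,suppress=True)
# refine hole: caps centroid in both views + hole centres from crop
for n,box in(("side",(240,200,320,270)),("top",(265,235,345,285))):
    im=r.read_camera(n).astype(int); x0,y0,x1,y1=box; s=im[y0:y1,x0:x1]
    m=((s.min(2)>165)&(s.max(2)-s.min(2)<30)).astype(np.uint8)
    k,_,st,c=cv2.connectedComponentsWithStats(m)
    for i in range(1,k):
        if st[i,4]>=8: print(n,st[i,4],c[i]+[x0,y0],atz(n,c[i]+[x0,y0],.143))
print("hole",atz("side",(276.9,232.4),.137),atz("top",(303.5,259.4),.137))
for p in([.522,-.197,.38],[.522,-.197,.146],[.48,.184,.36],[.48,.184,.216]): print(r.inverse_kinematics(p,Q))
o=r.get_obs(); 
r.servo_line([.186,.597,.38],max_speed=.2)
r.move_to([.522,-.1972,.30],Q); print(r.get_obs()["t"],r.get_obs()["tool_pos"])
r.servo_line([.522,-.1972,.146],max_speed=.12,f_stop=6)
o=r.get_obs(); print(o["t"],o["tool_pos"],o["joints"],o["contact_force"])
save("side","grasp.png",(340,230,540,440),2.4)
E
```

```text
side 29 [257.    205.069] [0.4899 0.2809 0.143 ]
side 1709 [302.5728 227.1516] [0.5283 0.162  0.143 ]
side 294 [246.7177 254.7857] [0.3934 0.1577 0.143 ]
side 58 [282.931  254.1207] [0.4514 0.118  0.143 ]
top 23 [278.4783 249.3913] [0.5083 0.2515 0.143 ]
top 32 [329.5938 269.3438] [0.4522 0.1185 0.143 ]
hole [0.4798 0.1851 0.137 ] [0.4806 0.1865 0.137 ]
[ 0.152   0.45    0.2051  1.5588 -0.0975  1.1428  1.1631]
[ 0.4702  0.7334 -0.3235  1.8463  0.374   0.6219  0.7027]
[-0.4335  0.3908 -0.0333  1.7093  0.0147  1.0418  0.3136]
[-0.367   0.5663 -0.1401  1.916   0.1214  0.6673  0.2044]
5.225 [ 0.5225 -0.1962  0.2999]
6.6583 [ 0.5225 -0.1974  0.1466] [ 0.1143  0.7406  0.281   1.8646 -0.3468  0.5827  1.4024] [-0.644  -1.0076  0.2447]
```

View pics/grasp.png

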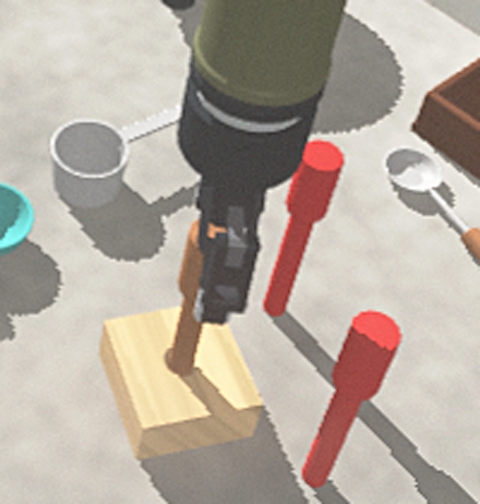

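The open fingers straddle the wooden handle (about (195,240) in the crop), and both reds are clear. The guide hole comes out at (0.480, 0.1855) from four agreeing estimates. Now I'll grip, lift and carry, then measure the pestle in the hand.

Run:
```python
from h import *
np.set_printoptions(precision=4,suppress=True)
r.gripper_close(80); o=r.get_obs(); print(o["grip_width"],o["finger_force"],o["contact_force"])
p=o["tool_pos"]
r.servo_line([p[0],p[1],.36],max_speed=.12)
r.servo_line([.4802,.1855,.36],max_speed=.2)
o=r.get_obs(); print(o["t"],o["tool_pos"],o["eef_rot"],o["joints"],o["contact_force"],o["grip_width"])
for n in("side","top"):
    r.read_camera(n)
    for k in("pestle_foot","pestle_handle","guide_hole"): print(n,k,[(np.round(d["location"],1).tolist(),round(d["score"],2)) for d in r.spot_point(n,k)[:4]])
    print("expect foot",proj(n,[.4802,.1855,o["tool_pos"][2]+.019-.155]))
a=r.read_camera("side");b=r.read_camera("top")
A=cv2.resize(a[110:290,200:340],(466,600),interpolation=cv2.INTER_CUBIC)
B=cv2.resize(b[220:310,265:345],None,fx=4,fy=4,interpolation=cv2.INTER_CUBIC)
B=np.vstack([B,np.zeros((240,320,3),np.uint8)])
cv2.imwrite("pics/held.png",np.hstack([A,B])[:,:,::-1])
```

```text
0.33408659619221154 78.45826940814732 [-1.3387 -0.9525  3.8505]
11.2833 [0.4804 0.1844 0.3601] [ 0.3835  0.9235 -0.0002  0.0002] [-0.713   0.4126  0.3933  1.7212 -0.1782  1.0432  0.5243] [-0.5033  0.3481 -1.1292] 0.3327023661187957
side pestle_foot [([274.7, 200.3], 0.91), ([455.8, 358.2], 0.91), ([471.2, 429.7], 0.63)]
side pestle_handle [([491.5, 376.3], 0.82), ([268.4, 124.1], 0.81), ([469.2, 307.0], 0.66)]
side guide_hole [([277.8, 229.0], 0.96)]
expect foot [274.5431 198.5421]
top pestle_foot [([432.9, 211.8], 0.71), ([475.8, 235.9], 0.69)]
top pestle_handle [([488.1, 225.0], 0.55), ([446.5, 197.8], 0.53)]
top guide_hole []
expect foot [302.1984 256.8   ]
```

View pics/held.png

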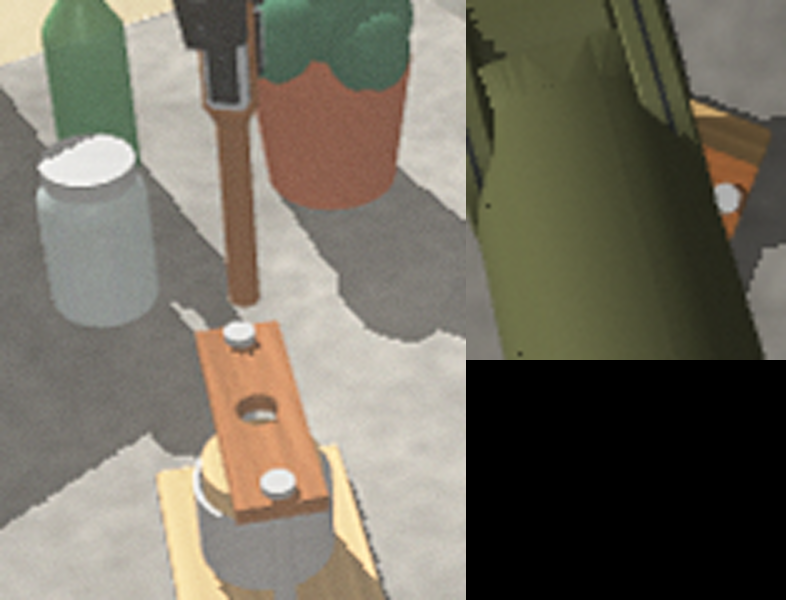

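The pestle is held and hangs nearly vertical, with its foot at about (274,200) and the hole below it at (277,232). In the top view the arm hides the hole. I'll lower the foot to just above the crossbar and measure its offset from the hole in the side view.

```bash
cat >> h.py <<'E'
def shaft(tz):
    """lateral axis of shaft in side view vs that predicted for an upright pestle at TCP"""
    im=r.read_camera("side").astype(int); p=r.get_obs()["tool_pos"]; out=[]
    for h in(.03,.045,.06,.075,.09,.105):
        X=[p[0],p[1],tz-.136+h]; u=proj("side",X); y=int(round(u[1]))
        row=im[y,int(u[0])-14:int(u[0])+15]; m=(row[:,0]-row[:,2])>28
        xs=np.where(m)[0]+int(u[0])-14
        out.append((h,y,round(u[0],1),xs.mean().round(1) if len(xs) else None,len(xs)))
    return out
E
python3 - <<'E'
from h import *
np.set_printoptions(precision=4,suppress=True)
for o in shaft(r.get_obs()["tool_pos"][2]): print(*o)
r.servo_line([.4802,.1855,.290],max_speed=.12,f_stop=5)
o=r.get_obs(); print(o["t"],o["tool_pos"],o["contact_force"])
for x in shaft(o["tool_pos"][2]): print(*x)
r.read_camera("side")
print([(np.round(d["location"],1).tolist(),round(d["score"],2)) for d in r.spot_point("side","pestle_foot")[:3]],proj("side",o["tool_pos"]-[0,0,.136]),proj("side",[.4802,.1855,.137]))
save("side","above.png",(230,150,320,270),5)
E
```

```text
0.03 186 273.6 272.0 9
0.045 179 273.2 271.5 10
0.06 173 272.7 270.5 10
0.075 166 272.2 275.0 15
0.09 159 271.7 274.4 16
0.105 152 271.2 274.8 18
12.5667 [0.4807 0.1856 0.2905] [ 1.0263 -0.5037 -0.4155]
0.03 214 275.9 273.0 25
0.045 208 275.5 273.8 18
0.06 202 275.1 273.0 9
0.075 196 274.6 273.0 9
0.09 190 274.2 272.5 10
0.105 183 273.7 272.0 9
[([275.8, 225.5], 0.75), ([455.5, 356.7], 0.73), ([278.1, 250.2], 0.67)] [276.7    225.6503] [276.9615 232.2386]
```

View pics/above.png

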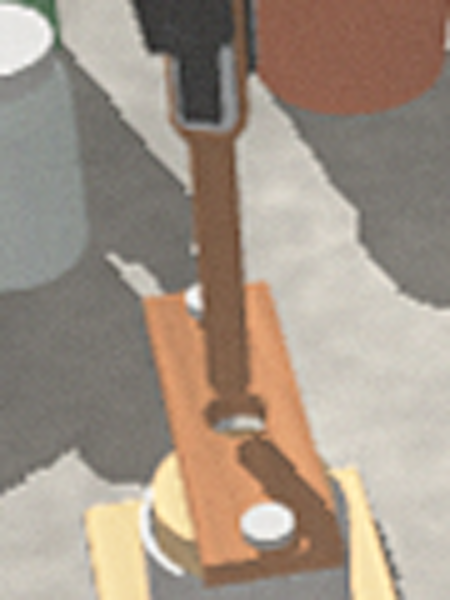

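In the crop the foot (229,382) sits just above the hole (236,413). In full-frame columns the foot is at ~275.2 and the hole at 276.9, so the pestle is ~3 mm off along the pads. I'll shift by that and descend with a light force stop.

Run:
```python
from h import *
np.set_printoptions(precision=4,suppress=True)
x,y=.4802+.0021,.1855-.0021
r.servo_line([x,y,.290],max_speed=.05)
p=r.get_obs()["tool_pos"]; print(p)
s=r.servo_line([x,y,.252],max_speed=.05,f_stop=4)
o=r.get_obs(); print(s,o["t"],o["tool_pos"],o["contact_force"],o["moment"])
save("side","ins.png",(230,150,320,270),5)
```

```text
[0.4826 0.1832 0.2902]
False 13.925 [0.4826 0.1834 0.2522] [ 1.0879  0.7575 -1.2886] [ 0.0156  0.0161 -0.0226]
```

View pics/ins.png

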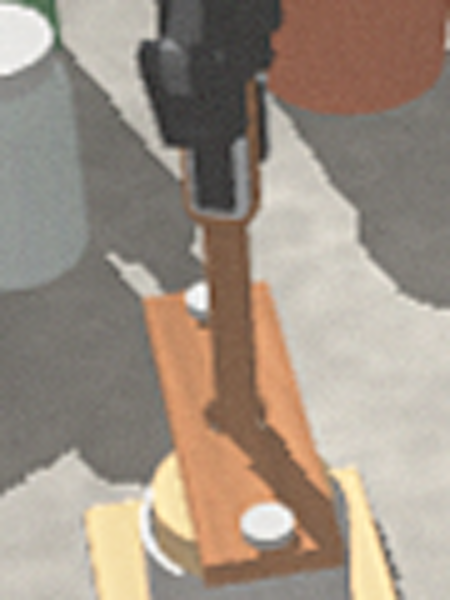

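The shaft is through the guide hole with no contact (hole at (236,413) in the crop). Next I'll creep down in steps, logging force against height to find where the follower is touched.

```bash
cat >> h.py <<'E'
def fz(n=6):
    z=[];f=[]
    for _ in range(n):
        r.pause(.03); o=r.get_obs(); z.append(o["tool_pos"][2]); f.append(o["contact_force"])
    return np.mean(z),np.mean(f,0)
E
python3 - <<'E'
from h import *
np.set_printoptions(precision=2,suppress=True)
x,y=.4823,.1834
print("free",*fz())
for z in [.240,.236,.234,.233,.232,.231,.230,.228,.226,.224,.222]:
    r.servo_line([x,y,z],max_speed=.02); a,f=fz(); print(z,round(a*1e3,2),f)
    if np.linalg.norm(f)>12: break
o=r.get_obs(); print(o["t"],o["tool_pos"],o["grip_width"])
E
```

```text
free 0.25231388734893373 [-0.05 -0.05 -1.79]
0.24 240.1 [ 0.25  0.11 -1.29]
0.236 235.98 [ 0.04  0.04 -1.38]
0.234 233.97 [-0.14 -0.11 -1.31]
0.233 232.99 [ 0.01  0.08 -1.53]
0.232 232.24 [-0.1  -0.26  1.73]
0.231 231.05 [-0.27  0.1   1.92]
0.23 230.03 [-0.08  0.01  2.51]
0.228 228.03 [0.49 0.23 3.07]
0.226 226.04 [ 0.26 -0.17  4.16]
0.224 224.1 [ 0.44 -0.1   4.68]
0.222 222.13 [0.12 0.07 5.72]
19.725 [0.48 0.18 0.22] 0.33285644851768154
```

Contact came at TCP z ≈ 232.3 mm (geometry predicts 232), and the slope matches the 0.4 N/mm spring. Level is therefore at z ≈ 216.2. I'll go there, hold and look.

Run:
```python
from h import *
np.set_printoptions(precision=2,suppress=True)
x,y=.4823,.1834
for z in (.218,.2162):
    r.servo_line([x,y,z],max_speed=.02); a,f=fz(); print(z,round(a*1e3,2),f)
r.pause(.5); print(fz(), r.get_obs()["t"],r.get_obs()["grip_width"])
r.read_camera("side"); print([(np.round(d["location"],1).tolist(),round(d["score"],2)) for d in r.spot_point("side","follower_top")[:2]])
# slip check: shaft axis and predicted contour
save("side","level.png",(235,190,325,310),5)
for h in(.08,.09): print([proj("side",[.4802+R*np.cos(t),.1855+R*np.sin(t),.08])*1. for R in(.0385,.045) for t in(np.pi,-np.pi*.75)])
```

```text
0.218 218.3 [-0.08 -0.11  7.05]
0.2162 216.59 [ 0.09 -0.08  7.9 ]
(np.float64(0.2166039643906931), array([-0.07, -0.22,  7.58])) 21.425 0.3320112830986718
[([279.2, 254.6], 0.51), ([278.2, 228.0], 0.49)]
[array([262.96, 259.64]), array([274.42, 264.83]), array([260.31, 260.91]), array([273.72, 267.02])]
[array([262.96, 259.64]), array([274.42, 264.83]), array([260.31, 260.91]), array([273.72, 267.02])]
```

View pics/level.png

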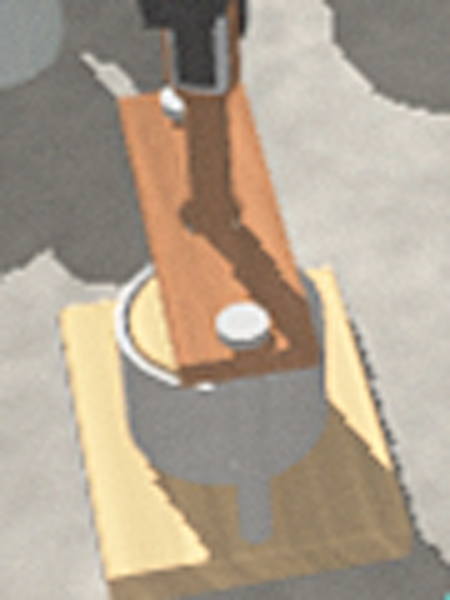

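The follower's top now sits flush inside the rim, with an even white rim around it at (150,330) in the crop. The arm sags 0.4 mm short, so I'll trim that, hold and hand in.

Run:
```python
from h import *
r.servo_line([.4823,.1834,.2158],max_speed=.02); print(fz())
r.pause(4.5); a=fz(); o=r.get_obs(); print(a,o["t"],o["grip_width"],o["finger_force"])
if abs(a[0]-.2162)<.0008: print(r.finish_job())
```

```text
(np.float64(0.21623248164251177), array([-0.2048499 , -0.18897605,  8.03268093]))
(np.float64(0.21621968812929104), array([-0.14546919, -0.14483361,  8.18924489])) 26.725 0.33610465471781414 79.21991182192869
the job is handed in; nothing more can be done
None
```

The job is handed in at about 27 s: the pestle is through the guide hole, and by the arm's height and push-force readings it has held the follower level with the rim for over 4 s, still gripped. The bowl, measuring cup, jar and red look-alikes were not touched.

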